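# Pick the loaded mallet head and offer it up to its handle

### The arm

A 6-joint arm with a two-finger parallel gripper is mounted at the origin on the work surface. World frame = base frame: x ahead of the robot, y to its left, z up, the work surface at z = 0. Lengths are in m, angles in rad, forces in N, time in s.
With the tool pointing down it reaches from about 0.325 to 0.875 m from the base axis. Payload 4.4 kg.
Tool frame: the origin (TCP) lies between the finger pads; the fingertips stand 22 mm ahead of it and the grasp point (between the pads) lies 3 mm ahead of it; z points along the fingers, y is the line along which they close (so a half turn about z gives the same grasp; the last joint's range is limited). The gripper opens to 85 mm and grips with 20 to 120 N. Pads are 22 mm wide; open, the fingers measure 114 mm over their backs; the gripper's body (76 mm by 85 mm) begins 54 mm behind the grasp point. The pads swing forward as they close: fully open they stand 13 mm farther back than shut.
Start: joints at [-1.494, 0.207, 1.542, -0, 1.393, -0.15], TCP at [0.13, -0.56, 0.253] pointing down, gripper open.
Joint ranges: [-2.73, 2.73], [-0.86, 2.22], [0.23, 2.46], [-1.11, 4.25], [0.08, 2.63], [-2.82, 2.82]. Speed limits (rad/s): [2.79, 2.79, 3.14, 3.14, 3.14, 3.14].

### API

Orientations are given as a rotation vector (axis times angle).
In Python, from cell import robot gives the robot as it stands. The module is installed in compiled form; this text tells all that it offers.
- The arm moves only by the shell command python3 -m creep 'ROWS' [OPENING] [FORCE]. ROWS is a JSON object whose one key "increments" holds one flat list of numbers, 4 for each row, row after row: the shift along the tool's x, y, z in m, then the turn about the tool's z in rad. A call has 1 to 12 rows; each row shifts and turns the commanded pose from where the row before left it, along the tool's axes as they then stand; what a row does not reach is not made up. A row lasts 1/8 s, in which the tool goes at most 62.5 mm and 10.7 degrees, less where a joint would pass 70% of its speed; a pose out of reach is approached as far as the arm can. A call with a gripper value outside its range is refused whole. OPENING is the opening, from 0 (shut) to 1 (fully open), set as the call begins (- or left out, the last holds). The fingers move at their own pace and stop on an object; FORCE is the grip in N (left out, the last holds). Time passes only in rows, so rows that do not move let the fingers close. It gives the time, the measured TCP pose, the force, the opening and the grip force at its end, in the units of the state.
- robot.observe(): the state, without advancing time (a new reading comes with each control period).
- robot.capture(name): name is "scene" or "side" or "wrist"; returns the picture (400x640x3 uint8, red, green, blue); there is no depth.
- robot.get_calibration(name): a dict with "intrinsics" (3x3 intrinsics, pixels), "cam_to_world" (4x4, takes a point from camera to world coordinates). Camera axes: x right, y up, looking along -z (the intrinsics and any distortion apply to the point x, -y, -z); pixel columns grow to the right and rows downward; lengths in m; the calibration is good to about 2 mm. A picture is of the moment at which its call begins: read the wrist's pose just before it. get_calibration takes no time and is no camera call; for the wrist camera it gives the pose at the moment of the call.
- robot.sign_off(): hands the job in; it is judged then, once.
The state is a dict: "clock": time; "joint_positions": joint angles; "dq": joint speeds; "joint_efforts": joint torques, N m; "ee_pos": TCP position; "eef_rot": TCP orientation; "contact_force": force on the tool from outside, world axes, zero at the start; "torque": the same for the moment, N m; "gripper_width": finger opening in m; "gripper_force": force on a finger pad.
Only numpy, scipy, OpenCV 4.12 (cv2) and the standard library are available. Lean on these libraries where they do the work, as an engineer would, in place of code of your own. Each camera call takes 0.05 s, during which the arm holds its last target. There are 200 camera calls.

### The job

Two mallet heads that look the same lie on the bench, but one has lead plugged inside it: lift each one in turn clear of the bench to feel which is the heavier, and set the lighter one gently back down, the way up and about where it was lying, without dropping either. Then take the heavier one and offer it up to the handle that stands in the vice: finish while still holding it, level and still, with its eye squarely in line over the tenon and its underside about 15 mm above the tenon's end, touching neither handle nor vice, so that I can brush on the glue. Leave the glue bottle, the sanding block and the ear defenders alone.

Things in the scene. Friction and masses are not known exactly. Their poses are not given: they have to be found in the camera images.
- head_a: one of two wooden mallet heads that look the same, loose on the bench: 120 mm long (own x), 56 thick (own y), 64 tall (own z, up); an eye 22 mm (x) by 18 mm (y) goes through its middle along z. Origin: centre of the underside, middle of the eye's lower mouth. Centre of mass in its middle. Grip it across the 56 mm. Unloaded a head weighs 2.4 to 3.3 N, loaded 4.6 to 6.1 N
- head_b: the other mallet head, same size, look and frame; which of the two is loaded changes from start to start and can only be felt by lifting; either may lie at either place
- vice: twin-screw wooden vice bolted to the bench, mallet handle clamped upright in it, all one fixed piece. Jaws 340 mm long (own x), 110 tall, y -57 to +50 mm; two hand wheels 96 mm across reach y = +77; foot 22 mm tall, bolt heads to 32, reaches y = -107. Origin: on the bench under the handle's axis
- tenon_top (a point): centre of the upper end of the handle's tenon, 215 mm above the bench. Tenon 18 mm (x) by 14 mm (y), 60 long; below its shoulder at 155 mm the shaft is 34 by 24 mm. Axes as the vice's: x along the jaws and the tenon's wide side, z up. The head's long side goes along this x, either way round
- glue: white glue bottle with an orange cap, 58 mm across, 150 mm tall, loose; origin at the centre of its underside. Not to be disturbed.
- sanding_block: cork sanding block wrapped in red-brown abrasive paper, 107 by 64 by 33 mm, loose; origin at the centre of its underside. Not to be disturbed.
- ear_defenders: blue ear defenders with a black band, lying flat, about 180 by 165 mm and 76 mm tall, loose; origin on the bench midway between the two cups, the band bows out towards own +y as far as 131 mm. Not to be disturbed.
- table: the wooden bench; its top is the work surface at height 0
There are look-alikes about, which are no part of the job. Leave any purple or yellow look-alike of the head_a alone. Leave any purple look-alike of the head_b alone.

How it is judged:
By the outcome, as a careful person would: the job done as asked, in the order asked, and still so for the second after the job is handed in, while the arm keeps its last pose, push and grip.
It also fails if it takes over 72 s, if anything falls off the work surface, if the arm or the gripper's body presses on something with over 40 N, if the wrist force passes 120 N, or if a joint passes its speed limit or range.

## Working session

There is one attempt and no reset: what is moved stays moved. The work goes in short steps, Python scripts to look and compute and a shell command to move; the robot and the scene stay as the last step left them, time stands still between calls to the robot, and variables do not carry over. Pictures are saved under pics/ and viewed, at most 10 in all, crops included, and the job is handed in when it is done.

```bash
mkdir -p pics
python3 - <<'E'
from cell import robot
import cv2,numpy as np
s=robot.observe(); print({k:np.round(v,3).tolist() for k,v in s.items()})
for n in("scene","side","wrist"):
    c=robot.get_calibration(n); print(n,{k:(np.round(v,4).tolist() if not isinstance(v,str) else v) for k,v in c.items()})
    cv2.imwrite(f"pics/{n}0.png",robot.capture(n)[:,:,::-1])
E
```

```text
{'clock': 0.0, 'joint_positions': [-1.493, 0.207, 1.543, -0.0, 1.393, -0.151], 'dq': [0.001, 0.001, 0.001, -0.0, 0.001, 0.0], 'joint_efforts': [-0.001, -38.304, -29.16, -0.0, 0.011, -0.0], 'ee_pos': [0.13, -0.559, 0.252], 'eef_rot': [-3.119, -0.357, -0.0], 'contact_force': [0.413, -0.549, 0.393], 'torque': [-0.038, -0.015, -0.004], 'gripper_force': 0.0, 'gripper_width': 0.086}
scene {'intrinsics': [[402.262, 0.0, 315.6702], [0.0, 402.262, 202.6503], [0.0, 0.0, 1.0]], 'cam_to_world': [[-0.1964, -0.5655, 0.801, 1.3156], [0.9805, -0.1228, 0.1537, 0.0651], [0.0115, 0.8155, 0.5786, 0.7087], [0.0, 0.0, 0.0, 1.0]]}
side {'intrinsics': [[440.4141, 0.0, 319.7096], [0.0, 440.4141, 199.552], [0.0, 0.0, 1.0]], 'cam_to_world': [[-0.8944, 0.3377, -0.2932, 0.129], [-0.4471, -0.6925, 0.5662, 0.6463], [-0.0118, 0.6375, 0.7703, 1.1673], [0.0, 0.0, 0.0, 1.0]]}
wrist {'intrinsics': [[304.9746, 0.0, 320.5989], [0.0, 304.9746, 203.0386], [0.0, 0.0, 1.0]], 'cam_to_world': [[0.2254, 0.9379, 0.2637, 0.1965], [-0.9743, 0.2177, 0.0587, -0.5437], [-0.0024, -0.2702, 0.9628, 0.3742], [0.0, 0.0, 0.0, 1.0]]}
```

View pics/scene0.png

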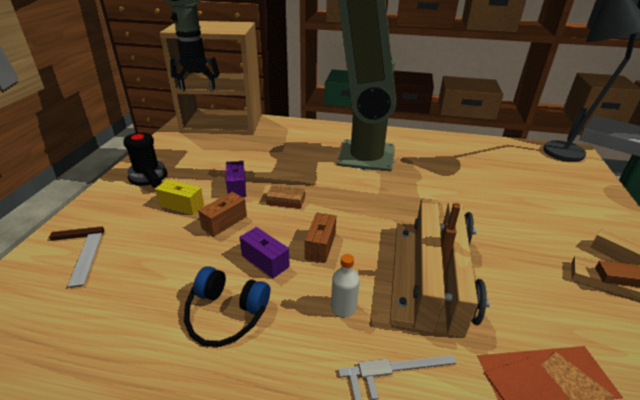

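View pics/side0.png

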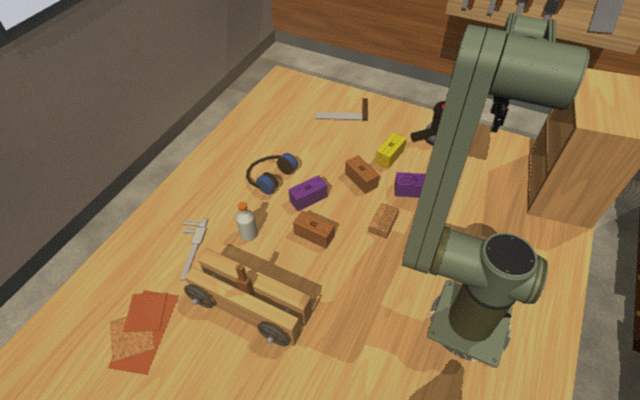

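The heads are brown: one at about scene (222,214), side (362,174), the other at scene (321,236), side (315,229). The tenon tip is at about scene (455,207), side (240,267). I'll enlarge these.

```bash
cat > mont.py <<'E'
import cv2,numpy as np
def tile(f,u,v,w,h,k):
    c=cv2.imread(f)[v:v+h,u:u+w]; c=cv2.resize(c,None,fx=k,fy=k,interpolation=cv2.INTER_CUBIC)
    for i in range(0,w,10):
        cv2.line(c,(i*k,0),(i*k,6),(255,255,255),1); 
        if i%20==0: cv2.putText(c,str(u+i),(i*k,16),0,.35,(255,255,255),1)
    for i in range(0,h,10):
        cv2.line(c,(0,i*k),(6,i*k),(255,255,255),1); cv2.putText(c,str(v+i),(8,i*k+4),0,.35,(255,255,255),1)
    return c
E
python3 - <<'E'
from mont import *
s,d="pics/scene0.png","pics/side0.png"
A=np.vstack([np.hstack([tile(s,190,180,66,50,6),tile(s,290,205,66,50,6)]),np.hstack([tile(d,335,148,66,50,6),tile(d,285,204,66,50,6)])])
B=np.hstack([tile(s,385,190,110,145,4)[:600,:400],tile(d,180,235,100,145,4)[:600,:400]])
cv2.imwrite("pics/A.png",A);cv2.imwrite("pics/B.png",B)
E
```

```text
(no output)
```

View pics/A.png

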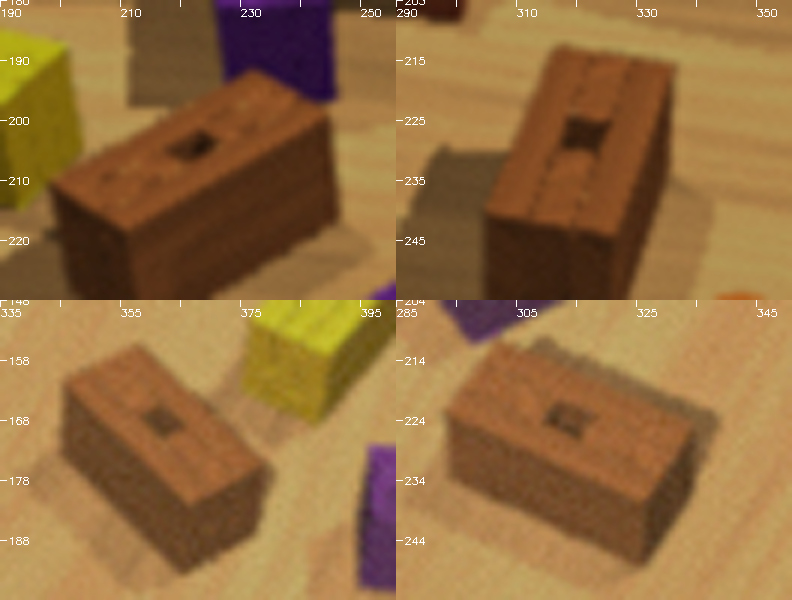

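View pics/B.png

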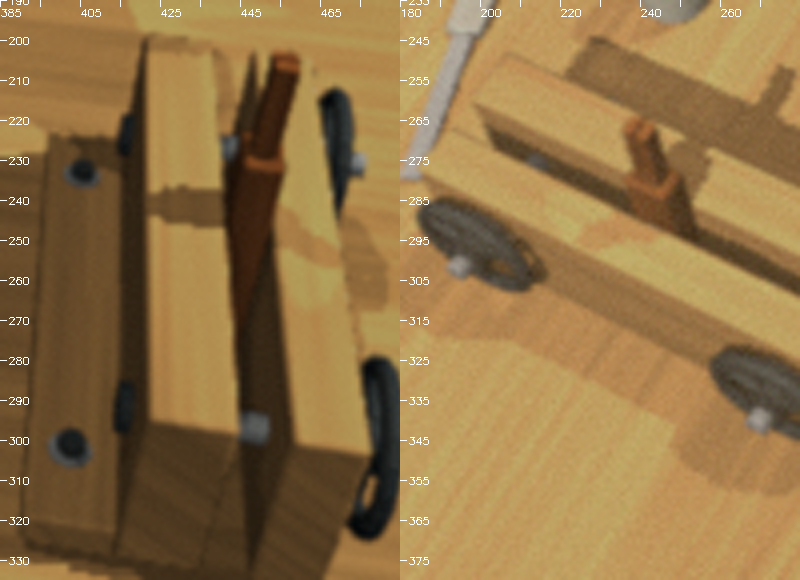

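```bash
cat > geo.py <<'E'
import numpy as np
from cell import robot
from scipy.optimize import least_squares
C={n:robot.get_calibration(n) for n in("scene","side")}
def onz(n,p,z,c=None):
    c=c or C[n]; T=np.array(c["cam_to_world"]); d=np.linalg.inv(c["intrinsics"])@[p[0],p[1],1]
    d=T[:3,:3]@(d*[1,-1,-1]); o=T[:3,3]; return o+d*(z-o[2])/d[2]
def proj(n,P,c=None):
    c=c or C[n]; T=np.array(c["cam_to_world"]); q=(np.atleast_2d(P)-T[:3,3])@T[:3,:3]*[1,-1,-1]
    q=q@np.array(c["intrinsics"]).T; return q[:,:2]/q[:,2:]
E
python3 - <<'E'
from geo import *
h1={"scene":[(232.2,191.5),(245,199.5),(211.3,218.7),(198.3,210.5)],"side":[(380.3,175.5),(366.7,181.8),(345.7,161.5),(357.8,155.5)]}
h2={"scene":[(316.8,212.7),(336.7,215.8),(326.2,244.5),(304.8,240.5)],"side":[(334.5,226),(326.3,237.7),(293.3,222.3),(302.3,211)]}
for nm,h in(("h1",h1),("h2",h2)):
    W={n:np.array([onz(n,p,.064) for p in h[n]]) for n in h}
    for n in W: print(nm,n,W[n].mean(0).round(4),"sides",np.linalg.norm(W[n]-np.roll(W[n],-1,0),axis=1).round(3),W[n][:,:2].round(3).tolist())
    m=W["scene"]; d=m[2]+m[3]-m[0]-m[1]
    L=np.array([[-.06,-.028],[-.06,.028],[.06,.028],[.06,-.028]])
    def f(p,ret=0):
        c,s=np.cos(p[2]),np.sin(p[2]); P=np.c_[L@np.array([[c,s],[-s,c]])+p[:2],np.full(4,.064)]
        return np.concatenate([(proj(n,P)-h[n]).ravel() for n in h])
    r=least_squares(f,[*m.mean(0)[:2],np.arctan2(d[1],d[0])]); print(r.x.round(4),np.sqrt((r.fun**2).mean()))
for n,p in(("scene",(456.5,205.7)),("side",(240.2,266.7))): print("tenon",n,onz(n,p,.215))
J=[("scene",(422,202.5),(422.5,295),.11),("scene",(452.7,250),(459,300),.11),("scene",(405.7,233.2),(402.5,301.2),.03),("side",(180,272.5),(280,331.2),.11),("side",(200,261),(280,303.7),.11)]
for n,a,b,z in J:
    A,B=onz(n,a,z),onz(n,b,z); d=B-A; print(n,A.round(3),B.round(3),np.degrees(np.arctan2(d[1],d[0]))%180)
E
```

```text
h1 scene [ 0.4868 -0.3544  0.064 ] sides [0.058 0.116 0.055 0.119] [[0.42, -0.351], [0.45, -0.302], [0.552, -0.358], [0.526, -0.406]]
h1 side [ 0.4789 -0.3543  0.064 ] sides [0.056 0.117 0.053 0.12 ] [[0.411, -0.35], [0.442, -0.303], [0.544, -0.359], [0.518, -0.405]]
[ 0.4821 -0.3557 -0.4946] 0.7664619656699893
h2 scene [ 0.5283 -0.0704  0.064 ] sides [0.054 0.119 0.054 0.118] [[0.468, -0.094], [0.47, -0.04], [0.589, -0.047], [0.586, -0.101]]
h2 side [ 0.5208 -0.0682  0.064 ] sides [0.051 0.118 0.052 0.118] [[0.46, -0.09], [0.464, -0.039], [0.582, -0.046], [0.578, -0.098]]
[ 0.524  -0.0702 -0.0616] 0.8355014178353052
tenon scene [0.57993481 0.22703499 0.215     ]
tenon side [0.57265203 0.22820949 0.215     ]
scene [0.428 0.175 0.11 ] [0.748 0.171 0.11 ] 179.30867331313257
scene [0.6   0.239 0.11 ] [0.746 0.24  0.11 ] 0.3745970621557471
scene [0.462 0.145 0.03 ] [0.699 0.142 0.03 ] 179.30507340438234
side [0.761 0.271 0.11 ] [0.43  0.295 0.11 ] 175.82971967574616
side [0.733 0.216 0.11 ] [0.467 0.23  0.11 ] 177.0524721311372
```

```bash
cat > to.py <<'E'
import sys,numpy as np
from cell import robot
from scipy.spatial.transform import Rotation as R
def state():
    s=robot.observe(); r=R.from_rotvec(s["eef_rot"]); M=r.as_matrix(); return s,M
def need(x,y,z,yawdeg):
    s,M=state(); d=M.T@(np.array([x,y,z])-s["ee_pos"]); psi=np.arctan2(M[1,0],M[0,0])
    print("t",round(s["clock"],2),"tcp",np.round(s["ee_pos"],4),"yaw",round(np.degrees(psi),2),"tilt",np.round(M[:,2],4),"F",np.round(s["contact_force"],2),"T",np.round(s["torque"],3),"w",round(float(s["gripper_width"]),4),"gf",s["gripper_force"],"q",np.round(s["joint_positions"],2))
    print("need tool",np.round(d,4),"turn",round((psi-np.radians(yawdeg)+np.pi)%(2*np.pi)-np.pi,4))
if __name__=="__main__": need(*map(float,sys.argv[1:5]))
E
python3 -m creep '{"increments":[0.0556,-0.0171,0,0, 0.0556,-0.0171,0,0, 0.0556,-0.0171,0,0, 0.0556,-0.0171,0,0, 0.0556,-0.0171,0,0, 0.0556,-0.0171,0,0, 0.0556,-0.0171,0,0, 0,0,0,0.18, 0,0,0,0.18, 0,0,0,0.18, 0,0,0,0.18, 0,0,0,0]}' 1
python3 to.py 0.482 -0.355 0.25 -28.3
python3 - <<'E'
from geo import *
import cv2,pickle
c=robot.get_calibration("wrist"); im=robot.capture("wrist"); pickle.dump(c,open("w1.pkl","wb")); cv2.imwrite("pics/w1.png",im[:,:,::-1])
E
```

```text
clock: 1.65
ee_pos: [0.4818, -0.3554, 0.2528]
eef_rot: [-3.047, 0.762, 0.001]
contact_force: [0.4, -0.6, 0.8]
gripper_width: 0.0855
gripper_force: 0.0
t 1.65 tcp [ 0.4818 -0.3554  0.2528] yaw -28.08 tilt [-7.e-04  7.e-04 -1.e+00] F [ 0.41 -0.58  0.79] T [-0.033  0.001  0.004] w 0.0855 gf 0.0 q [-0.78  0.26  1.48  0.    1.4   1.28]
need tool [-0.     -0.0005  0.0028] turn 0.0039
```

View pics/w1.png

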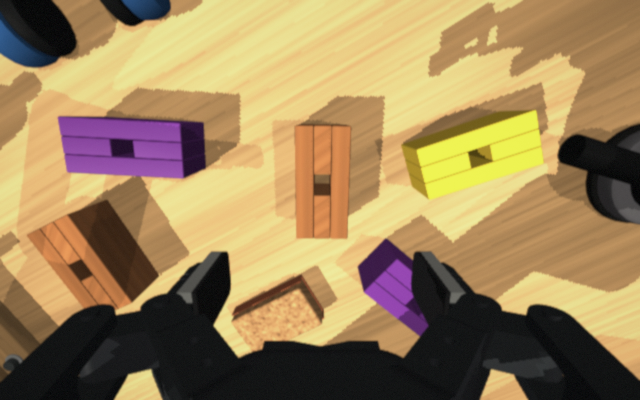

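The wrist view shows head 1's top face with corners (296,126), (350,126), (348,238), (296,238) and its eye at (322,185). Head 2's eye is at about (82,269).

Run:
```python
from geo import *
import pickle,cv2
c=pickle.load(open("w1.pkl","rb")); print(np.round(c["cam_to_world"],3).tolist())
P=np.array([onz("",p,.064,c) for p in[(296,126),(350,126),(348,238),(296,238)]]); print(P.round(4),P.mean(0))
print("sides",np.linalg.norm(P-np.roll(P,-1,0),axis=1),"yaw",np.degrees(np.arctan2(*(P[0]+P[1]-P[2]-P[3])[[1,0]])))
print("eye1",onz("",(322,184.5),.064,c)); 
Q=np.array([onz("",p,.064,c) for p in[(29,233),(71,213)]]);print("h2 part",Q,"eye2",onz("",(81,269),.064,c))
```

```text
[[-0.471, 0.849, 0.239, 0.542], [-0.882, -0.453, -0.128, -0.387], [-0.0, -0.271, 0.962, 0.375], [0.0, 0.0, 0.0, 1.0]]
[[ 0.5462 -0.3616  0.064 ]
 [ 0.5211 -0.4087  0.064 ]
 [ 0.4159 -0.3536  0.064 ]
 [ 0.4426 -0.3034  0.064 ]] [ 0.48146685 -0.35681743  0.064     ]
sides [0.05336153 0.1188356  0.05688498 0.1188665 ] yaw -28.504417935830034
eye1 [ 0.48202272 -0.35655436  0.064     ]
h2 part [[ 0.58467204 -0.04971225  0.064     ]
 [ 0.58088552 -0.10530768  0.064     ]] eye2 [ 0.52408904 -0.07108802  0.064     ]
```

```bash
python3 -m creep '{"increments":[0.0007,0.0009,0.05,0.005, 0,0,0.055,0, 0,0,0.055,0, 0,0,0.03,0, 0,0,0.0148,0, 0,0,0.01,0, 0,0,0,0, 0,0,0,0]}' 1
python3 to.py 0.482 -0.3565 0.038 -28.4
```

```text
clock: 2.7
ee_pos: [0.4831, -0.3577, 0.0401]
eef_rot: [3.044, -0.772, 0.004]
contact_force: [0.5, 0.1, 0.5]
gripper_width: 0.0855
gripper_force: 0.0
t 2.7 tcp [ 0.4831 -0.3577  0.0401] yaw -28.47 tilt [ 0.0021 -0.0021 -1.    ] F [0.49 0.08 0.47] T [-0.032  0.044  0.056] w 0.0855 gf 0.0 q [-0.78  0.51  1.62 -0.    1.01  1.29]
need tool [-0.0015 -0.0005  0.002 ] turn -0.0012
```

```bash
python3 -m creep '{"increments":[0,0,0,0, 0,0,0,0, 0,0,0,0, 0,0,0,0, 0,0,0,0, 0,0,0,0, 0,0,0,0, 0,0,0,0]}' 0 70
python3 to.py 0.482 -0.3565 0.038 -28.4
```

```text
clock: 3.7
ee_pos: [0.4827, -0.3575, 0.0396]
eef_rot: [3.044, -0.773, 0.003]
contact_force: [-1.4, -0.8, 6.0]
gripper_width: 0.055
gripper_force: 76.5
t 3.7 tcp [ 0.4827 -0.3575  0.0396] yaw -28.48 tilt [ 0.0013 -0.0015 -1.    ] F [-1.38 -0.83  6.01] T [-0.01   0.084  0.078] w 0.055 gf 76.49622917175293 q [-0.78  0.51  1.63 -0.    1.01  1.29]
need tool [-0.0011 -0.0006  0.0016] turn -0.0015
```

```bash
python3 -m creep '{"increments":[0,0,-0.005,0, 0,0,-0.01,0, 0,0,-0.015,0, 0,0,-0.015,0, 0,0,-0.01,0, 0,0,-0.005,0, 0,0,0,0, 0,0,0,0, 0,0,0,0, 0,0,0,0]}'
python3 to.py 0.482 -0.3565 0.1 -28.4
python3 -m creep '{"increments":[0,0,0,0, 0,0,0,0]}'|grep contact; python3 -m creep '{"increments":[0,0,0,0, 0,0,0,0]}'|grep contact
```

```text
clock: 4.95
ee_pos: [0.482, -0.3566, 0.098]
eef_rot: [-3.045, 0.773, 0.001]
contact_force: [-0.4, -0.7, -5.1]
gripper_width: 0.0553
gripper_force: 75.7
t 4.95 tcp [ 0.482  -0.3566  0.098 ] yaw -28.49 tilt [-6.e-04  6.e-04 -1.e+00] F [-0.44 -0.72 -5.06] T [-0.017  0.003  0.072] w 0.0553 gf 75.67601680755615 q [-0.78  0.42  1.61 -0.    1.11  1.29]
need tool [-0.     -0.0001 -0.002 ] turn -0.0016
contact_force: [0.6, -1.1, -4.9]
contact_force: [0.5, 0.3, -6.1]
```

```bash
python3 -m creep '{"increments":[0,0,0.005,0, 0,0,0.012,0, 0,0,0.015,0, 0,0,0.012,0, 0,0,0.006,0, 0,0,0.003,0, 0,0,0.002,0, 0,0,0,0, 0,0,0,0]}'
python3 to.py 0.482 -0.3565 0.0396 -28.4
```

```text
clock: 6.58
ee_pos: [0.4824, -0.357, 0.044]
eef_rot: [3.045, -0.773, 0.001]
contact_force: [0.8, -1.1, -5.2]
gripper_width: 0.0554
gripper_force: 75.7
t 6.58 tcp [ 0.4824 -0.357   0.044 ] yaw -28.48 tilt [ 7.e-04 -6.e-04 -1.e+00] F [ 0.85 -1.05 -5.16] T [-0.008 -0.001  0.001] w 0.0554 gf 75.67300915718079 q [-0.78  0.5   1.62  0.    1.01  1.29]
need tool [-0.0006 -0.0003  0.0044] turn -0.0015
```

```bash
python3 -m creep '{"increments":[0,0,0.0015,0, 0,0,0.001,0, 0,0,0.0007,0, 0,0,0,0, 0,0,0,0]}'
python3 to.py 0.482 -0.3565 0.0396 -28.4
```

```text
clock: 7.2
ee_pos: [0.4822, -0.3568, 0.0403]
eef_rot: [3.045, -0.773, 0.0]
contact_force: [-0.3, 0.3, -5.4]
gripper_width: 0.055
gripper_force: 75.7
t 7.2 tcp [ 0.4822 -0.3568  0.0403] yaw -28.49 tilt [ 0. -0. -1.] F [-0.28  0.29 -5.42] T [-0.008 -0.027 -0.003] w 0.055 gf 75.67307710647583 q [-0.78  0.51  1.63  0.    1.01  1.29]
need tool [-0.0003 -0.0002  0.0007] turn -0.0015
```

```bash
python3 -m creep '{"increments":[0,0,0.0005,0, 0,0,0.0005,0, 0,0,0,0]}'|grep -E "ee_pos|contact"; python3 -m creep '{"increments":[0,0,0.0005,0, 0,0,0.0005,0,0,0,0,0]}'|grep -E "ee_pos|contact"
python3 to.py 0.482 -0.3565 0.0396 -28.4
```

```text
ee_pos: [0.4822, -0.3569, 0.0397]
contact_force: [-0.6, 1.3, -1.9]
ee_pos: [0.4822, -0.3568, 0.0396]
contact_force: [-4.4, 4.6, 6.8]
t 7.95 tcp [ 0.4822 -0.3568  0.0396] yaw -28.48 tilt [-1.e-04 -1.e-04 -1.e+00] F [-4.37  4.6   6.79] T [ 0.295  0.561 -0.026] w 0.0553 gf 76.94606423377991 q [-0.78  0.51  1.63 -0.    1.01  1.29]
need tool [-0.0003 -0.0002  0.    ] turn -0.0014
```

```bash
python3 -m creep '{"increments":[0,0,0,0, 0,0,0,0, 0,0,0,0, 0,0,0,0, 0,0,0,0, 0,0,-0.02,0, 0,0,-0.05,0, 0,0,-0.055,0, 0,0,-0.055,0, 0,0,0,0]}' 1
python3 to.py 0.524 -0.0707 0.22 -3.5
```

```text
clock: 9.2
ee_pos: [0.4853, -0.3598, 0.2271]
eef_rot: [3.037, -0.771, 0.021]
contact_force: [-0.1, -0.2, -0.5]
gripper_width: 0.0856
gripper_force: 0.0
t 9.2 tcp [ 0.4853 -0.3598  0.2271] yaw -28.48 tilt [ 0.0111 -0.011  -0.9999] F [-0.1  -0.23 -0.51] T [-0.049 -0.021  0.019] w 0.0856 gf 0.0 q [-0.78  0.28  1.51  0.    1.34  1.29]
need tool [-0.1039 -0.2726  0.0044] turn -0.436
```

```bash
python3 -m creep '{"increments":[-0.0205,-0.0545,0,0, -0.0205,-0.0545,0,0, -0.0205,-0.0545,0,0, -0.0205,-0.0545,0,0, -0.0205,-0.0545,0,0, 0,0,0,-0.15, 0,0,0,-0.15, 0,0,0,-0.136, 0,0,0,0, 0,0,0,0]}' 1
python3 to.py 0.524 -0.0707 0.039 -3.5
python3 - <<'E'
from geo import *
import cv2,pickle
c=robot.get_calibration("wrist"); im=robot.capture("wrist"); pickle.dump(c,open("w2.pkl","wb")); cv2.imwrite("pics/w2.png",im[:,:,::-1])
E
```

```text
clock: 10.45
ee_pos: [0.5218, -0.0684, 0.2183]
eef_rot: [-3.14, 0.099, 0.0]
contact_force: [-0.3, 0.7, -0.1]
gripper_width: 0.0858
gripper_force: 0.0
t 10.45 tcp [ 0.5218 -0.0684  0.2183] yaw -3.62 tilt [-2.e-04  1.e-04 -1.e+00] F [-0.25  0.72 -0.05] T [-0.015  0.007 -0.092] w 0.0858 gf 0.0 q [-0.29  0.14  1.7  -0.    1.31  1.34]
need tool [0.0024 0.0022 0.1793] turn -0.0021
```

View pics/w2.png

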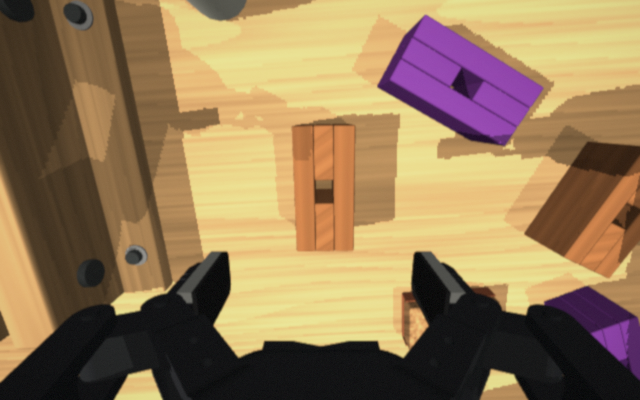

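Head 2's top corners are (293,126), (355,126), (353,250), (297,250) with the eye at (324,190). The vice's foot bolts are at (78,15) and (134,256).

```bash
python3 - <<'E'
from geo import *
import pickle
c=pickle.load(open("w2.pkl","rb"))
P=np.array([onz("",p,.064,c) for p in[(293,126),(355,126),(353,250),(297,250)]]); print(P.round(4),P.mean(0))
print("yaw",np.degrees(np.arctan2(*(P[0]+P[1]-P[2]-P[3])[[1,0]])),"eye",onz("",(324,190.5),.064,c))
a,b=onz("",(78,15),.03,c),onz("",(134,256),.03,c);print(a,b,np.degrees(np.arctan2(*(a-b)[[1,0]])))
E
python3 to.py 0.524 -0.0707 0.039 -3.5
```

```text
[[ 0.5844 -0.0474  0.064 ]
 [ 0.5809 -0.1018  0.064 ]
 [ 0.4628 -0.0959  0.064 ]
 [ 0.4663 -0.0409  0.064 ]] [ 0.52358441 -0.07151678  0.064     ]
yaw -2.9943554384540416 eye [ 0.52456543 -0.07108417  0.064     ]
[0.69263185 0.14039984 0.03      ] [0.4552825  0.14430357 0.03      ] -0.9422701448540393
t 10.5 tcp [ 0.5219 -0.0684  0.2183] yaw -3.6 tilt [-2.e-04  0.e+00 -1.e+00] F [-0.13  0.35  0.55] T [ 0.035  0.023 -0.013] w 0.0852 gf 0.0 q [-0.29  0.14  1.7  -0.    1.31  1.34]
need tool [0.0023 0.0021 0.1793] turn -0.0018
```

```bash
python3 -m creep '{"increments":[0.0021,0.0025,0.03,0, 0,0,0.055,0, 0,0,0.045,0, 0,0,0.03,0, 0,0,0.013,0, 0,0,0.006,0, 0,0,0,0]}' 1
python3 to.py 0.524 -0.071 0.039 -3.5
python3 -m creep '{"increments":[0,0,0,0, 0,0,0,0, 0,0,0,0, 0,0,0,0, 0,0,0,0, 0,0,0,0, 0,0,0,0]}' 0 70
python3 -m creep '{"increments":[0,0,-0.005,0, 0,0,-0.01,0, 0,0,-0.015,0, 0,0,-0.015,0, 0,0,-0.01,0, 0,0,-0.005,0, 0,0,0,0, 0,0,0,0, 0,0,0,0]}'
python3 -m creep '{"increments":[0,0,0,0]}'|grep contact; python3 -m creep '{"increments":[0,0,0,0, 0,0,0,0]}'|grep contact
python3 to.py 0.524 -0.071 0.039 -3.5
```

```text
clock: 11.38
ee_pos: [0.5248, -0.0712, 0.0401]
eef_rot: [3.14, -0.097, 0.002]
contact_force: [0.1, 0.2, 0.4]
gripper_width: 0.0855
gripper_force: 0.0
t 11.38 tcp [ 0.5248 -0.0712  0.0401] yaw -3.52 tilt [ 1.4e-03 -4.0e-04 -1.0e+00] F [0.15 0.15 0.4 ] T [-0.061  0.051 -0.001] w 0.0855 gf 0.0 q [-0.3   0.39  1.81  0.    0.94  1.33]
need tool [-0.0008 -0.0002  0.0011] turn -0.0004
clock: 12.25
ee_pos: [0.5253, -0.0715, 0.0408]
eef_rot: [3.139, -0.096, 0.005]
contact_force: [0.1, -0.5, 6.7]
gripper_width: 0.0553
gripper_force: 74.9
clock: 13.38
ee_pos: [0.5235, -0.0708, 0.0987]
eef_rot: [-3.14, 0.096, 0.002]
contact_force: [-0.1, -0.4, -3.5]
gripper_width: 0.0556
gripper_force: 74.3
contact_force: [-0.6, -0.6, -2.5]
contact_force: [0.6, -0.8, -3.2]
t 13.75 tcp [ 0.524  -0.071   0.0992] yaw -3.51 tilt [-1.e-04  0.e+00 -1.e+00] F [ 0.62 -0.77 -3.22] T [0.009 0.001 0.025] w 0.0554 gf 74.32136178016663 q [-0.3   0.29  1.79 -0.    1.06  1.33]
need tool [0.0001 0.     0.0602] turn -0.0001
```

Head 2 reads about 3.1 N and head 1 about 5.3 N, so head 1 is the heavy one. I'll set head 2 back down.

```bash
python3 -m creep '{"increments":[0,0,0.005,0, 0,0,0.012,0, 0,0,0.015,0, 0,0,0.012,0, 0,0,0.007,0, 0,0,0.004,0, 0,0,0.002,0, 0,0,0,0, 0,0,0,0]}'|grep -E "ee_pos|contact"
python3 -m creep '{"increments":[0,0,0.0005,0, 0,0,0.0005,0, 0,0,0,0]}'|grep -E "ee_pos|contact";python3 -m creep '{"increments":[0,0,0.0005,0, 0,0,0.0005,0, 0,0,0,0]}'|grep -E "ee_pos|contact"
python3 to.py 0.524 -0.071 0.039 -3.5
```

```text
ee_pos: [0.5243, -0.0711, 0.0427]
contact_force: [-0.1, 0.1, -2.8]
ee_pos: [0.5239, -0.071, 0.0413]
contact_force: [-0.5, 0.6, -2.8]
ee_pos: [0.524, -0.071, 0.0408]
contact_force: [-3.4, 0.3, 4.2]
t 15.62 tcp [ 0.524  -0.071   0.0408] yaw -3.5 tilt [-1.e-04 -1.e-04 -1.e+00] F [-3.42  0.32  4.24] T [ 0.067  0.29  -0.01 ] w 0.0555 gf 74.99107003211975 q [-0.3   0.39  1.81 -0.    0.94  1.33]
need tool [ 0.     -0.      0.0018] turn 0.0
```

```bash
python3 -m creep '{"increments":[0,0,0,0, 0,0,0,0, 0,0,0,0, 0,0,0,0, 0,0,0,0, 0,0,-0.02,0, 0,0,-0.05,0, 0,0,-0.055,0, 0,0,-0.055,0]}' 1 | grep -E "ee_pos|contact"
python3 -m creep '{"increments":[0.0047,-0.0431,-0.018,0, 0.0047,-0.0431,-0.018,0, 0.0047,-0.0431,-0.018,0, 0.0047,-0.0431,-0.018,0, 0.0047,-0.0431,-0.018,0, 0.0047,-0.0431,-0.018,0, 0.0047,-0.0431,-0.018,0, 0,0,0,-0.05, 0,0,0,0, 0,0,0,0, 0,0,0,0]}' 1
python3 to.py 0.575 0.228 0.35 -0.9
python3 - <<'E'
from geo import *
import cv2,pickle
c=robot.get_calibration("wrist"); im=robot.capture("wrist"); pickle.dump(c,open("w3.pkl","wb")); cv2.imwrite("pics/w3.png",im[:,:,::-1])
from mont import *
p=proj("",[.576,.2276,.215],c)[0]; print(p)
full=cv2.resize(cv2.imread("pics/w3.png"),(480,300)); z=tile("pics/w3.png",int(p[0])-20,int(p[1])-20,40,40,8)
out=np.zeros((300,800,3),np.uint8); out[:,:480]=full; out[:,480:]=z[:300,:320]; cv2.imwrite("pics/w3m.png",out)
E
```

```text
ee_pos: [0.5236, -0.0709, 0.2218]
contact_force: [0.5, -0.3, 0.3]
clock: 18.12
ee_pos: [0.5752, 0.2274, 0.3459]
eef_rot: [3.141, -0.02, -0.001]
contact_force: [-0.3, 0.3, 0.2]
gripper_width: 0.0855
gripper_force: 0.0
t 18.12 tcp [0.5752 0.2274 0.3459] yaw -0.72 tilt [-7.e-04 -2.e-04 -1.e+00] F [-0.29  0.26  0.22] T [-0.001  0.066  0.001] w 0.0855 gf 0.0 q [0.24 0.25 1.3  0.   1.59 1.82]
need tool [-0.0002 -0.0006 -0.0041] turn 0.0031
[321.1027139 199.0675667]
```

View pics/w3m.png

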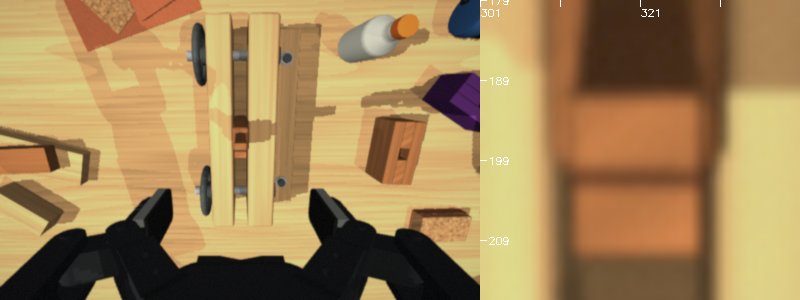

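In the w3 crop the tenon's end covers columns 312.6–328.6 and rows 190.6–211, with a saw kerf at row 201, so its centre is about (320.6, 200.8).

```bash
python3 - <<'E'
from geo import *
import pickle,cv2
c=pickle.load(open("w3.pkl","rb"))
P=np.array([onz("",p,.215,c) for p in[(312.6,190.6),(328.6,190.6),(328.6,211),(312.6,211)]]);print(P.round(4),P.mean(0).round(4),"kerf",onz("",(320.6,201),.215,c).round(4))
# jaw edge yaw: fit strong near-vertical lines
g=cv2.cvtColor(cv2.imread("pics/w3.png"),cv2.COLOR_BGR2GRAY)
for x1,y1,x2,y2 in cv2.createLineSegmentDetector().detect(g)[0][:,0]:
    if abs(y2-y1)>60 and abs(x2-x1)<20 and 260<x1<390:
        if y1<y2:x1,y1,x2,y2=x2,y2,x1,y1
        a,b=onz("",(x1,y1),.11,c),onz("",(x2,y2),.11,c); print(np.round([x1,y1,x2,y2]),b.round(3),a.round(3),np.degrees(np.arctan2(*(a-b)[[1,0]])).round(2))
E
python3 to.py 0.482 -0.357 0.25 -28.4
```

```text
[[0.5836 0.2347 0.215 ]
 [0.5834 0.2211 0.215 ]
 [0.5652 0.2212 0.215 ]
 [0.5654 0.2351 0.215 ]] [0.5744 0.2281 0.215 ] kerf [0.5743 0.2281 0.215 ]
[276. 108. 272.  21.] [0.741 0.276 0.11 ] [0.654 0.277 0.11 ] 179.13
[281. 289. 281. 189.] [0.561 0.276 0.11 ] [0.425 0.282 0.11 ] 177.66
[331. 141. 332.  19.] [0.742 0.215 0.11 ] [0.617 0.216 0.11 ] 179.34
[331. 298. 331. 192.] [0.557 0.216 0.11 ] [0.411 0.217 0.11 ] 179.72
[361. 299. 366. 182.] [0.569 0.174 0.11 ] [0.408 0.176 0.11 ] 179.23
[366. 162. 372.  19.] [0.741 0.173 0.11 ] [0.592 0.174 0.11 ] 179.5
[307.  97. 306.  19.] [0.742 0.241 0.11 ] [0.665 0.241 0.11 ] 179.81
[313. 152. 312.  82.] [0.681 0.236 0.11 ] [0.605 0.237 0.11 ] 179.59
[327. 151. 327.  83.] [0.679 0.219 0.11 ] [0.606 0.221 0.11 ] 179.11
t 18.18 tcp [0.5752 0.2275 0.346 ] yaw -0.72 tilt [-6.e-04 -1.e-04 -1.e+00] F [ 0.63 -0.07  0.1 ] T [-0.038 -0.002 -0.017] w 0.0853 gf 0.0 q [0.24 0.25 1.3  0.   1.59 1.82]
need tool [-0.0858  0.5856  0.0961] turn 0.4832
```

```bash
python3 -m creep '{"increments":[-0.0078,0.0532,0.008,0, -0.0078,0.0532,0.008,0, -0.0078,0.0532,0.008,0, -0.0078,0.0532,0.008,0, -0.0078,0.0532,0.008,0, -0.0078,0.0532,0.008,0, -0.0078,0.0532,0.008,0, -0.0078,0.0532,0.008,0, -0.0078,0.0532,0.008,0, -0.0078,0.0532,0.008,0, -0.0078,0.0532,0.008,0]}' 1 | grep -E "ee_pos|contact"
python3 -m creep '{"increments":[0,0,0,0.161, 0,0,0,0.161, 0,0,0,0.161, 0,0,0,0, 0,0,0,0]}' 1 | grep -E "ee_pos|contact"
python3 to.py 0.4822 -0.3568 0.0396 -28.48
```

```text
ee_pos: [0.4821, -0.3581, 0.2582]
contact_force: [0.1, 0.4, 0.3]
ee_pos: [0.4827, -0.3562, 0.2583]
contact_force: [0.3, 0.2, -0.5]
t 20.18 tcp [ 0.4827 -0.3562  0.2583] yaw -28.21 tilt [ 0. -0. -1.] F [ 0.27  0.18 -0.5 ] T [-0.043  0.032  0.039] w 0.0852 gf 0.0 q [-0.78  0.26  1.47 -0.    1.41  1.28]
need tool [-2.000e-04  8.000e-04  2.187e-01] turn 0.0047
```

```bash
python3 -m creep '{"increments":[-0.0002,0.0008,0.03,0.005, 0,0,0.055,0, 0,0,0.055,0, 0,0,0.035,0, 0,0,0.025,0, 0,0,0.012,0, 0,0,0.006,0, 0,0,0,0, 0,0,0,0]}' 1
python3 to.py 0.4822 -0.3568 0.0396 -28.48
python3 - <<'E'
from cell import robot
import cv2
cv2.imwrite("pics/w4.png",robot.capture("wrist")[:,:,::-1])
E
```

```text
clock: 21.3
ee_pos: [0.4831, -0.3574, 0.0416]
eef_rot: [3.043, -0.775, 0.003]
contact_force: [-0.1, -1.1, -0.2]
gripper_width: 0.0855
gripper_force: 0.0
t 21.3 tcp [ 0.4831 -0.3574  0.0416] yaw -28.59 tilt [ 0.0018 -0.0017 -1.    ] F [-0.08 -1.1  -0.24] T [ 0.046 -0.016  0.007] w 0.0855 gf 0.0 q [-0.78  0.51  1.62 -0.    1.01  1.29]
need tool [-0.0011 -0.0001  0.002 ] turn -0.002
```

View pics/w4.png

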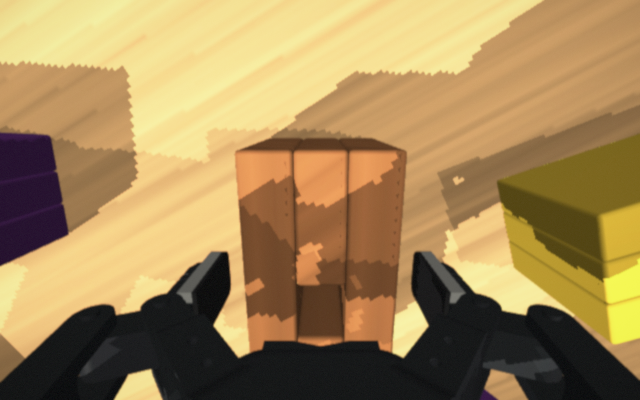

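The head sits centred between the fingers, edges at columns 236 and 405 and pads at 229 and 413. I'll grip and lift.

```bash
python3 -m creep '{"increments":[0,0,0,0, 0,0,0,0, 0,0,0,0, 0,0,0,0, 0,0,0,0, 0,0,0,0, 0,0,0,0]}' 0 80
python3 to.py 0.4822 -0.3568 0.0396 -28.48
python3 -m creep '{"increments":[0,0,-0.005,0, 0,0,-0.01,0, 0,0,-0.02,0, 0,0,-0.03,0, 0,0,-0.04,0, 0,0,-0.04,0, 0,0,-0.04,0, 0,0,-0.04,0, 0,0,-0.025,0, 0,0,-0.01,0, 0,0,0,0, 0,0,0,0]}'
python3 to.py 0.575 0.228 0.30 -0.5
python3 - <<'E'
from geo import *
from to import state
import cv2,pickle
c=robot.get_calibration("wrist"); s,M=state(); im=robot.capture("wrist"); pickle.dump((c,s,M),open("w5.pkl","wb")); cv2.imwrite("pics/w5.png",im[:,:,::-1])
from mont import *
cv2.imwrite("pics/w5c.png",tile("pics/w5.png",225,130,190,145,4))
E
```

```text
clock: 22.22
ee_pos: [0.4828, -0.3572, 0.041]
eef_rot: [3.043, -0.776, 0.002]
contact_force: [-0.0, -0.2, 4.2]
gripper_width: 0.0552
gripper_force: 85.9
t 22.23 tcp [ 0.4828 -0.3572  0.041 ] yaw -28.6 tilt [ 0.001  -0.0011 -1.    ] F [-0.04 -0.25  4.23] T [0.047 0.059 0.038] w 0.0552 gf 85.88113903999329 q [-0.78  0.51  1.62 -0.    1.01  1.29]
need tool [-0.0007 -0.0001  0.0014] turn -0.0022
clock: 23.72
ee_pos: [0.4817, -0.3559, 0.2984]
eef_rot: [-3.042, 0.776, 0.005]
contact_force: [-0.2, 1.1, -5.7]
gripper_width: 0.0551
gripper_force: 85.6
t 23.73 tcp [ 0.4817 -0.3559  0.2984] yaw -28.6 tilt [-0.0025  0.0025 -1.    ] F [-0.16  1.13 -5.67] T [-0.014  0.024 -0.021] w 0.0551 gf 85.60079455375671 q [-0.78  0.23  1.42  0.    1.49  1.29]
need tool [-1.976e-01 -5.574e-01 -4.000e-04] turn -0.4904
```

View pics/w5c.png

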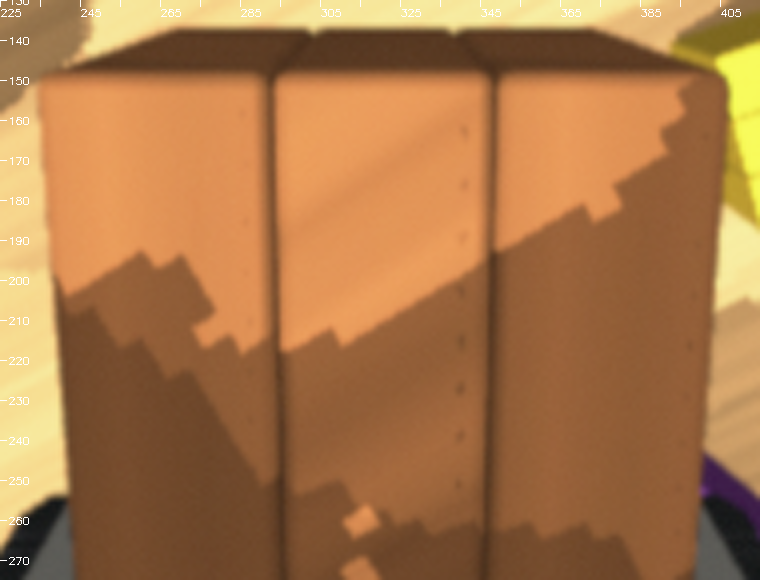

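Run:
```python
from geo import *
import pickle,cv2
c,s,M=pickle.load(open("w5.pkl","rb")); p=np.array(s["ee_pos"]); zt=p[2]-.041+.064
for px in[(320.9,148),(235,148.5),(406.5,148.5)]: print("tool frame",(M.T@(onz("",px,zt,c)-p)).round(4))
im=cv2.imread("pics/w5.png"); print("rows near eye:",cv2.cvtColor(im,cv2.COLOR_BGR2GRAY)[270:345:3,320].tolist())
```

```text
tool frame [ 0.0587 -0.0004 -0.0232]
tool frame [ 0.0586 -0.0279 -0.0232]
tool frame [ 0.0586  0.027  -0.0232]
rows near eye: [77, 83, 115, 90, 73, 62, 62, 63, 62, 63, 63, 63, 63, 65, 66, 66, 65, 64, 64, 64, 63, 65, 95, 134, 166]
```

```bash
python3 -m creep '{"increments":[-0.0067,-0.0189,0,0, -0.0134,-0.0377,0,0, -0.0194,-0.0547,0,0, -0.0194,-0.0547,0,0, -0.0194,-0.0547,0,0, -0.0194,-0.0547,0,0, -0.0194,-0.0547,0,0, -0.0194,-0.0547,0,0, -0.0194,-0.0547,0,0, -0.0194,-0.0547,0,0, -0.015,-0.0424,0,0, -0.0075,-0.0211,0,0]}'
python3 -m creep '{"increments":[0,0,0,0, 0,0,0,-0.07, 0,0,0,-0.15, 0,0,0,-0.15, 0,0,0,-0.09, 0,0,0,-0.03, 0,0,0,0, 0,0,0,0, 0,0,0,0]}'
python3 to.py 0.576 0.228 0.271 -0.5
```

```text
clock: 25.28
ee_pos: [0.5744, 0.231, 0.2993]
eef_rot: [3.045, -0.771, -0.003]
contact_force: [0.4, -1.0, -5.2]
gripper_width: 0.0549
gripper_force: 86.1
clock: 26.4
ee_pos: [0.5757, 0.2275, 0.3003]
eef_rot: [3.141, -0.015, -0.0]
contact_force: [0.3, -0.4, -6.4]
gripper_width: 0.055
gripper_force: 86.1
t 26.4 tcp [0.5757 0.2275 0.3003] yaw -0.56 tilt [-1.e-04 -1.e-04 -1.e+00] F [ 0.25 -0.39 -6.36] T [-0.016  0.017 -0.006] w 0.055 gf 86.05222821235657 q [ 0.24  0.27  1.37 -0.    1.5   1.82]
need tool [ 0.0003 -0.0005  0.0293] turn -0.001
```

Now lower to 15 mm, settle and verify with the fixed cameras.

```bash
python3 -m creep '{"increments":[0.0003,-0.0005,0.005,0, 0,0,0.009,0, 0,0,0.008,0, 0,0,0.005,0, 0,0,0.0023,0, 0,0,0,0, 0,0,0,0, 0,0,0,0, 0,0,0,0]}'
python3 to.py 0.576 0.228 0.271 -0.5
python3 - <<'E'
from mont import *
from cell import robot
for n in("scene","side"): cv2.imwrite(f"pics/{n}9.png",robot.capture(n)[:,:,::-1])
a=tile("pics/scene9.png",405,150,80,100,5); b=tile("pics/side9.png",200,210,80,100,5)
cv2.imwrite("pics/F.png",np.hstack([a,b]))
E
```

```text
clock: 27.52
ee_pos: [0.5761, 0.2282, 0.2712]
eef_rot: [-3.141, 0.014, -0.001]
contact_force: [0.7, 1.0, -5.8]
gripper_width: 0.0552
gripper_force: 86.1
t 27.52 tcp [0.5761 0.2282 0.2712] yaw -0.53 tilt [ 4.e-04  1.e-04 -1.e+00] F [ 0.68  0.99 -5.81] T [ 0.027  0.029 -0.027] w 0.0552 gf 86.0536801815033 q [0.24 0.29 1.4  0.   1.45 1.82]
need tool [-0.0001  0.0002  0.0002] turn -0.0005
```

View pics/F.png

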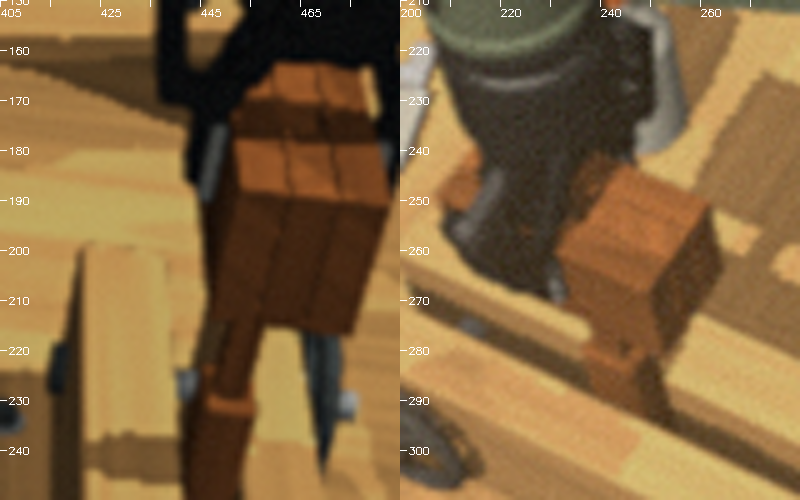

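Run:
```python
from geo import *
S=[((452.6,187.4),.294),((482.6,191.4),.294),((475.4,217),.23)]
D=[((249,265.5),.294),((261.5,251.5),.294),((251,283),.23)]
for n,L,t in(("scene",S,(.5799,.2270)),("side",D,(.5727,.2282))):
    for p,z in L: print(n,z,((onz(n,p,z)[:2]-t)*1000).round(1))
```

```text
scene 0.294 [ 57.6 -28.1]
scene 0.294 [59.7 26. ]
scene 0.23 [54.1 28.6]
side 0.294 [-53.3  23.1]
side 0.294 [-59.2 -22.1]
side 0.23 [-55.1  33.1]
```

```bash
python3 -c "
from cell import robot
print(robot.sign_off())"
```

```text
the job is handed in; nothing more can be done
None
```

The heavier head felt about 5.3 N against 3.1 N for the lighter, which is back on the bench where it lay; by my measurements, to about 1–2 mm, the heavier one is held level and still, its eye in line over the tenon and its underside about 15 mm above the end, and the job is handed in.

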